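Swing the bench magnifier over the petri dish and clamp it

ROBOT

A 7-joint arm with a two-finger parallel gripper is mounted at the origin on a cart in front of the work surface, level with it; the furniture and walls round the work are solid. World frame = base frame: x ahead of the robot, y to its left, z up, the work surface at z = 0. Lengths are in m, angles in degrees, forces in N, time in s.
With the tool pointing down it reaches from about 0.35 to 0.775 m from the base axis. Payload 3.1 kg.
Tool frame: the origin (TCP) lies on the centre line of the jaws, within the pads' length; the fingertips stand 17 mm ahead of it and the grasp point (between the pads) lies 2 mm behind it (robot.tip_reach is the distance from the TCP to the fingertips, in m); z points along the fingers, y is the direction in which the jaws open and shut (so a half turn about z gives the same grasp; the last joint's range is limited). The gripper opens to 85 mm and grips with 20 to 120 N. Pads are 22 mm wide; open, the fingers measure 114 mm over their backs; the gripper's body (76 mm by 85 mm) begins 54 mm behind the grasp point. The pads swing forward as they close: fully open they stand 13 mm farther back than shut.
Start: joints at [69.116, 17.813, 0.802, 86.603, -0.252, 75.585, -1.558], TCP at [0.175, -0.522, 0.248] pointing down, gripper open.
Joint ranges: [-154.91, 154.91], [-16.99, 109.72], [-72.82, 74.43], [7.12, 147.25], [-82.49, 262.49], [11.32, 116.49], [-174.64, 174.64]. Speed limits (degrees/s): [159.86, 159.86, 180, 180, 180, 180, 180].

INTERFACE

Orientations are given as [roll, pitch, yaw] about the fixed x, y, z axes, in that order (R = Rz(yaw) Ry(pitch) Rx(roll)).
In Python, from station import robot, fingers, vision, workorder, recognise gives the robot as it stands. Calls block until the motion is done:
- robot.move_to(position, orientation): joint-space move of the TCP to a pose.
- robot.line_to(position, orientation=None, velocity=0.15, f_stop=None): straight line of the TCP; orientation=None keeps the orientation; velocity is the mean speed in m/s. With f_stop (N) it stops when the force on the tool has changed by that much, and returns True; else False.
- robot.move_j(angles): joint-space move.
- fingers.gripper_to(opening, force=None): opening from 0.0 (shut) to 1.0 (fully open); force is the grip in N (None keeps the last); returns when the fingers have stopped.
- robot.pause(seconds).
- robot.inverse_kinematics(position, orientation): joint angles nearest the present ones, or None.
- vision.grab_frame(name): name is "scene" or "top" or "wrist"; returns the picture (384x512x3 uint8, red, green, blue); there is no depth.
- vision.calibration(name): a dict with "mtx" (3x3 intrinsics, pixels), "extrinsics" (4x4, takes a point from world to camera coordinates); the wrist camera has in their place "T_tool_cam" (4x4, takes a point from camera to tool coordinates, whose origin is the TCP and whose axes are the flange's). Camera axes: x right, y up, looking along -z (the intrinsics and any distortion apply to the point x, -y, -z); pixel columns grow to the right and rows downward; lengths in m; the calibration is good to about 2 mm. A picture is of the moment at which its call begins: read the wrist's pose just before it. calibration takes no time and is no camera call.
A pose or a line that the arm cannot do raises robot.PlanningError and nothing moves.
- workorder.close_job(): hands the job in, once; it reports no verdict.
Trained networks look in the newest picture that a camera, given by its name, has taken for a name from the list of things; names that differ only in an ending like _2 or _b are one class to them, and where a whole thing is asked for, a point or a joint stands for the part that bears it (a point fixed in the world has none). Each returns a list of dicts, best first, with "p" (0 to 1); they miss things now and then, are a little off and sometimes report something else, mostly with a low value. They report only what shows in the picture. A call takes as long as a camera call. They do not tell look-alikes from the thing itself.
- recognise(label, camera): "rect" ([centre column, centre row, width, height] in pixels, round what is visible of it).
Readings, each from a call of its own:
- robot.current_time_s(): time.
- robot.current_joint_positions(): joint angles.
- robot.current_dq(): joint speeds.
- robot.current_joint_torque(): joint torques, N m.
- robot.current_tool_pos(): TCP position.
- robot.current_eef_rot(): TCP orientation.
- robot.current_contact_force(): force on the tool from outside, world axes, zero at the start.
- robot.current_torque(): the same for the moment, N m.
- robot.current_finger_gap(): opening from 0.0 (shut) to 1.0 (fully open).
Only numpy, scipy, OpenCV 4.12 (cv2) and the standard library are available. Lean on these libraries where they do the work, as an engineer would, in place of code of your own. Each camera call takes 0.05 s, during which the arm holds its last target.

TASK

Swing the bench magnifier round by pushing on the side of its arm with a fingertip, until the ring lens is centred over the petri dish and stays there. Then push the clamp lever on top of its post clockwise (seen from above) all the way to its stop, with the lens still over the dish. Leave the dish, the beaker, the stopper and the vial standing where they are.

Things in the scene. Friction and masses are not known exactly. Their poses are not given: they have to be found in the camera images.
- stand: The magnifier stand, fixed to the bench: round dark steel foot 110 mm across and 28 mm high, with a vertical steel post 16 mm thick. Origin: on the post's axis at bench height; z up. Both the arm and the clamp lever turn about the post's axis (vertical, through this origin). Its yaw is about 0 (up to 0.25 either way); at yaw 0 its front (-x) faces the robot.
- lens_arm (a joint): Angle of the horizontal magnifier arm about the post, rad, -1.4 to 1.4. At 0 the arm points along the stand's own -x (to the robot); positive turns it counter-clockwise seen from above, so that the lens goes towards the stand's -y (the robot's right): arm direction = stand yaw + pi + joint. Stiff joint, no spring: about 0.2 N m (2 N at 120 mm) turns it, and it stays where it is left. The clamp lever does not really block it.
- push_point (a point): Point on the arm's centre line, 120 mm from the post's axis and 142 mm above the bench: a good place to push. The arm is a flat aluminium bar, 8 mm thick sideways and 18 mm high (133 to 151 mm above the bench), free from 14 mm to 145 mm from the axis.
- lens_center (a point): Centre of the round magnifier lens, 200 mm from the post's axis, 142 mm above the bench. White ring, 102 mm outside diameter and 10 mm thick, with clear glass 82 mm across.
- clamp_lever (a joint): Angle of the clamp lever on top of the post, rad, 0 (loose) to 1.57 (clamped, at its stop). At 0 it points away from the robot and to its left (stand yaw + 1.047 rad, counter-clockwise from the stand's x axis); it turns clockwise seen from above as the value grows: lever direction = stand yaw + 1.047 - joint. Stiff, no spring: about 0.12 N m turns it, and it stays where it is left.
- lever_ball (a point): Centre of the grey ball, 18 mm across, at the end of the clamp lever: 55 mm from the post's axis and 186 mm above the bench. The 8 mm steel lever rises from a hub 24 mm across (158 to 176 mm above the bench) on the post's top, above the arm.
- petri_dish: Clear flat round petri dish, 64 mm across and 12 mm high, standing loose about 200 mm from the post's axis, somewhere on the lens's path. Origin: centre of its underside.
- beaker_2: Small clear glass beaker with a spout, 58 mm across and 68 mm high, loose, a bystander standing under the lens's path. Origin: centre of its underside.
- stopper: Black rubber stopper, 28 mm across and 31 mm high, loose, a bystander. Origin: centre of its underside.
- vial_1: Small screw-cap vial standing upright, 20 mm across and 65 mm high, loose, a bystander. Origin: centre of its underside.
Not all that is in view belongs to the job. Leave any red look-alike of the petri_dish alone.

How it is judged (in metres and radians):
On the way, in this order (a step that is already met when the one before it is completed fails the run):
1. the lens rests over the petri dish with the clamp lever still loose (horizontal distance between lens_center and petri_dish below 0.014 m and velocity of joint lens_arm between -0.05 and 0.05 rad/s and value of joint clamp_lever below 0.8 rad), for 0.3 s.
2. the clamp lever is turned to its stop with the lens over the dish (value of joint clamp_lever above 1.45 rad and horizontal distance between lens_center and petri_dish below 0.014 m), for 0.2 s.
At the end, for the whole second after the job is handed in: The lens centre is at rest within 14 mm of straight above the dish's centre, the clamp lever is within 0.12 rad of its stop (1.57), and the dish, beaker, stopper and vial stand upright where they stood (all of step 2 and velocity of joint lens_arm between -0.05 and 0.05 rad/s and angle between each of petri_dish, beaker_2, stopper, vial_1's own z axis and vertical below 0.1 rad); the robot touches nothing.
It fails at once if the petri dish is moved by more than 10 mm, lifted or tipped (distance of petri_dish from where it was at the start of the episode above 0.01 m or angle between petri_dish's own z axis and vertical above 0.3 rad).
It fails at once if the small glass beaker is moved by more than 10 mm, lifted or tipped (distance of beaker_2 from where it was at the start of the episode above 0.01 m or angle between beaker_2's own z axis and vertical above 0.3 rad).
It fails at once if the rubber stopper is moved by more than 10 mm, lifted or tipped (distance of stopper from where it was at the start of the episode above 0.01 m or angle between stopper's own z axis and vertical above 0.3 rad).
It fails at once if the vial is moved by more than 10 mm, lifted or tipped (distance of vial_1 from where it was at the start of the episode above 0.01 m or angle between vial_1's own z axis and vertical above 0.3 rad).
It also fails if it takes over 56 s, if anything falls off the work surface, if the arm or the gripper's body presses on something with over 40 N, if the wrist force passes 120 N, or if a joint passes its speed limit or range.

## Working session

There is one attempt and no reset: what is moved stays moved. The work goes in short steps, each a Python script; the robot and the scene stay as the last script left them, time stands still between calls to the robot, and variables do not carry over. Pictures are saved under pics/ and viewed, and the job is handed in when it is done.

```bash
ls; mkdir -p pics; python3 - <<'E'
from station import robot, fingers, vision, workorder, recognise
import cv2, numpy as np
for n in ["scene","top"]:
    im=vision.grab_frame(n); cv2.imwrite(f"pics/{n}0.png",im[:,:,::-1])
    c=vision.calibration(n); print(n,c)
    for l in ["stand","lens_arm","lens_center","lever_ball","clamp_lever","petri_dish","beaker_2","stopper","vial_1"]:
        print(l,[(np.round(d["rect"],1).tolist(),round(d["p"],2)) for d in recognise(l,n)][:3])
print(vision.calibration("wrist"), robot.current_time_s(), robot.current_eef_rot())
E
```

```text
pics
scene {'mtx': array([[485.87256779,   0.        , 254.63430313],
       [  0.        , 485.87256779, 194.99053665],
       [  0.        ,   0.        ,   1.        ]]), 'extrinsics': array([[-0.48258087, -0.87585031, -0.00139395,  0.18109027],
       [ 0.42639095, -0.23632486,  0.87312159, -0.36253847],
       [-0.76505324,  0.42075741,  0.48750051, -0.6678577 ],
       [ 0.        ,  0.        ,  0.        ,  1.        ]])}
stand []
lens_arm [([274.9, 203.5, 88.8, 56.2], 0.79)]
lens_center [([275.9, 202.7, 85.0, 56.0], 0.81)]
lever_ball [([222.5, 163.6, 30.0, 16.9], 0.48)]
clamp_lever [([223.2, 166.6, 39.1, 18.7], 0.67)]
petri_dish [([193.0, 245.9, 27.4, 19.2], 0.89), ([363.8, 244.7, 33.8, 19.5], 0.74), ([313.5, 258.1, 33.3, 18.1], 0.7)]
beaker_2 [([320.9, 224.8, 20.8, 37.5], 0.59)]
stopper [([233.4, 281.2, 11.1, 22.0], 0.52)]
vial_1 []
top {'mtx': array([[414.35671531,   0.        , 259.59730872],
       [  0.        , 414.35671531, 195.2229585 ],
       [  0.        ,   0.        ,   1.        ]]), 'extrinsics': array([[-2.94941835e-02, -9.99564940e-01, -1.55162060e-04,
     
[... 747 characters left out ...]
6, 22.1], 0.68), ([217.8, 244.4, 9.2, 10.6], 0.44), ([186.8, 214.6, 11.2, 8.9], 0.16)]
vial_1 [([187.5, 214.8, 10.0, 10.7], 0.38)]
{'mtx': array([[325.65920149,   0.        , 260.22928261],
       [  0.        , 325.65920149, 196.45036908],
       [  0.        ,   0.        ,   1.        ]]), 'T_tool_cam': array([[ 3.06572944e-04,  9.49830628e-01,  3.12764584e-01,
         8.00592471e-02],
       [ 9.99999886e-01, -1.76864267e-04, -4.43086650e-04,
        -7.85423488e-04],
       [-3.65540392e-04,  3.12764684e-01, -9.49830574e-01,
        -1.24949799e-01],
       [ 0.00000000e+00,  0.00000000e+00,  0.00000000e+00,
         1.00000000e+00]])} 1.0 [1.79998706e+02 1.93603298e-03 1.84972736e+01]
```

```bash
python3 - <<'E'
import cv2
for n,(x0,y0,x1,y1) in {"scene":(120,120,420,320),"top":(140,110,400,290)}.items():
    im=cv2.imread(f"pics/{n}0.png")[y0:y1,x0:x1]
    im=cv2.resize(im,None,fx=800/(x1-x0)*.99,fy=800/(x1-x0)*.99,interpolation=cv2.INTER_CUBIC); cv2.imwrite(f"pics/{n}0c.png",im)
    print(im.shape)
E
```

```text
(528, 792, 3)
(548, 792, 3)
```

View pics/scene0.png

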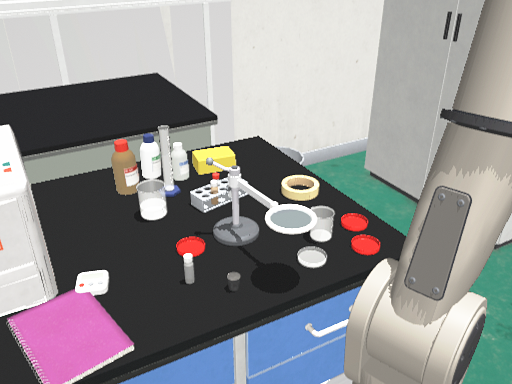

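View pics/top0c.png

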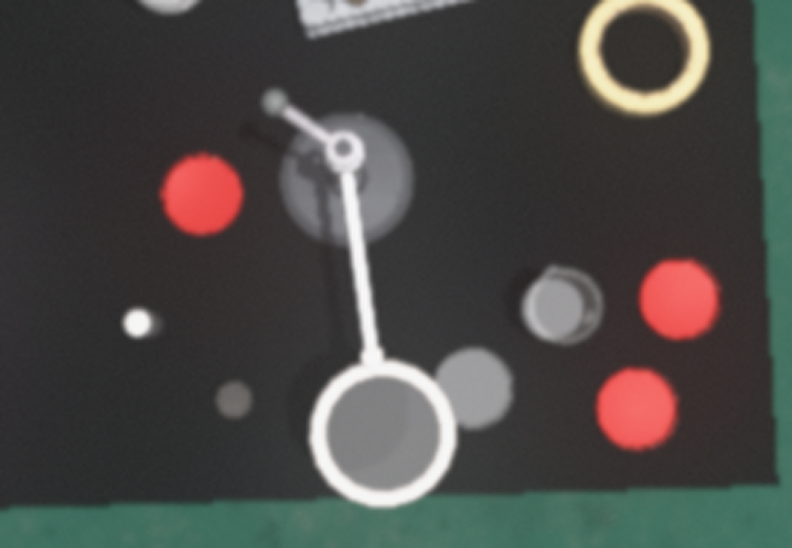

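View pics/scene0c.png

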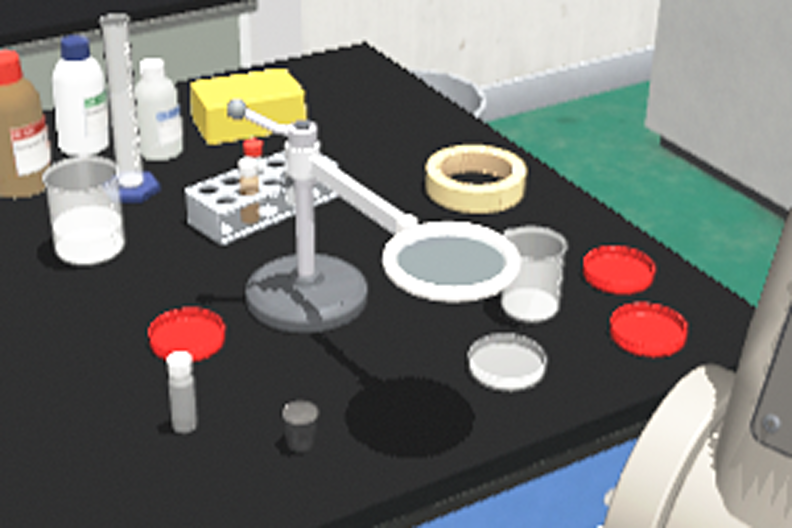

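The top view shows the lens at about (265.7, 252.2), the clear dish at (295.6, 237.4), the hub at (253, 159) and the ball at (230, 143.5). The beaker is at (325, 211) and the vial and stopper are on the left. The other dishes are red look-alikes. Next I'll turn these into world positions.

```bash
cat > h.py <<'E'
from station import robot, fingers, vision, workorder, recognise
import cv2, numpy as np
from scipy.optimize import least_squares
def proj(n,P,cal=None):
    c=vision.calibration(n); P=np.atleast_2d(P)
    q=(c["extrinsics"]@np.c_[P,np.ones(len(P))].T)[:3]
    q=np.array([q[0],-q[1],-q[2]]); u=c["mtx"]@q; return (u[:2]/u[2]).T
def back(n,uv,z):
    c=vision.calibration(n); R=c["extrinsics"][:3,:3]; t=c["extrinsics"][:3,3]
    d=np.linalg.inv(c["mtx"])@np.array([uv[0],uv[1],1.]); d=np.array([d[0],-d[1],-d[2]])
    o=-R.T@t; w=R.T@d; return o+w*(z-o[2])/w[2]
def circle(p,r,z,n=72):
    a=np.linspace(0,2*np.pi,n,endpoint=False); return np.c_[p[0]+r*np.cos(a),p[1]+r*np.sin(a),np.full(n,z)]
def arm_pts(p,yaw):
    pass
E
python3 - <<'E'
from h import *
T={"foot":((253.9,169.1),.028),"hub":((252.9,159.2),.176),"lens":((265.7,252.2),.147),"dish":((295.6,237.4),.006),"ball":((230.3,143.5),.186)}
for k,(uv,z) in T.items(): print(k,np.round(back("top",uv,z),4))
S={"hub":((120+302/2.64,120+127/2.64),.176),"lens":((120+452/2.64,120+262/2.64),.147),"dish":((120+507/2.64,120+362/2.64),.006),"ball":((120+237/2.64,120+109/2.64),.186),
"beak":((120+531/2.64,120+305/2.64),.0),"vial":((120+184/2.64,120+425/2.64),.0),"stop":((120+300/2.64,120+440/2.64),.0)}
for k,(uv,z) in S.items(): print(k,np.round(back("scene",uv,z),4))
for k,uv in {"beak":(320.9,211),"vial":(185.5,216),"stop":(217,241.5)}.items(): print(k,back("top",uv,.03))
for n in("scene","top"):
    c=vision.calibration(n);R=c["extrinsics"][:3,:3]; print(-R.T@c["extrinsics"][:3,3])
E
```

```text
foot [ 0.5994 -0.0737  0.028 ]
hub [ 0.6006 -0.0736  0.176 ]
lens [ 0.4039 -0.095   0.147 ]
dish [ 0.4287 -0.172   0.006 ]
ball [ 0.6334 -0.0276  0.186 ]
hub [ 0.59   -0.0681  0.176 ]
lens [ 0.3908 -0.0889  0.147 ]
dish [ 0.4249 -0.1706  0.006 ]
ball [ 0.6283 -0.027   0.186 ]
beak [ 0.4913 -0.243   0.    ]
vial [0.4857 0.0919 0.    ]
stop [0.4259 0.0207 0.    ]
beak [ 0.49162983 -0.23385881  0.03      ]
vial [0.48919339 0.09599662 0.03      ]
stop [0.42521828 0.0207448  0.03      ]
[-0.26897288  0.35393719  0.64237357]
[ 0.46385014 -0.08382077  1.03945677]
```

```bash
cat >> h.py <<'E'
POST=np.array([.600,-.0735]); DISH=np.array([.4285,-.1715])
def lens_top(z=.142+.005,save=None):
    im=vision.grab_frame("top")
    if save: cv2.imwrite(f"pics/{save}.png",cv2.resize(im[110:290,140:400,::-1],None,fx=3,fy=3,interpolation=cv2.INTER_CUBIC))
    # fit ring: annulus template score over phi, radius fixed 0.2
    g=im.min(2).astype(np.float32)
    def sc(p):
        s=0
        for r,w in((.0445,1),(.047,1),(.036,-1),(.057,-1)):
            uv=proj("top",circle(p,r,z)).astype(np.float32)
            s+=w*cv2.remap(g,uv[:,0].copy(),uv[:,1].copy(),cv2.INTER_LINEAR).mean()
        return s
    best=max(((sc(POST-R*np.array([np.cos(f),np.sin(f)])),f,R) for f in np.arange(-.3,1,.005) for R in (.196,.198,.2,.202,.204)))
    s,f,R=best; return POST-R*np.array([np.cos(f),np.sin(f)]),f,R,s
def pose(phi,r,off,z):
    """tool pose beside arm: phi arm angle, off = distance of tool centre from arm centre line on +y side"""
    d=-np.array([np.cos(phi),np.sin(phi)]); t=np.array([np.sin(phi),-np.cos(phi)])
    p=POST+r*d-off*t
    return [p[0],p[1],z],[180,0,float(np.degrees(phi))]
E
python3 - <<'E'
from h import *
im=vision.grab_frame("top"); g=im.min(2).astype(np.float32)
for h in (.006,.012):
    best=None
    from itertools import product
    B=[]
    for dx,dy in product(np.arange(-.01,.0101,.001),repeat=2):
        p=DISH+[dx,dy]; s=0
        for r,w in((.029,1),(.0355,-1)):
            c=circle(p,r,h); c=c[(np.hypot(*(c[:,:2]-[.404,-.095]).T)>.056)]
            uv=proj("top",c).astype(np.float32); s+=w*cv2.remap(g,uv[:,0].copy(),uv[:,1].copy(),1).mean()
        B.append((s,*p))
    print("dish",max(B))
print(lens_top())
fingers.gripper_to(0.0)
P,o=pose(.11,.12,.05,.25); print(P,o)
robot.move_to(P,o)
print(robot.current_tool_pos(),robot.current_time_s(),robot.current_contact_force())
cv2.imwrite("pics/w1.png",vision.grab_frame("wrist")[:,:,::-1])
E
```

```text
dish (np.float32(71.02537), np.float64(0.4305), np.float64(-0.1705))
dish (np.float32(72.56228), np.float64(0.4295), np.float64(-0.16850000000000004))Traceback (most recent call last):
  File "<stdin>", line 14, in <module>
  File "h.py", line 28, in lens_top
    best=max(((sc(POST-R*np.array([np.cos(f),np.sin(f)])),f,R) for f in np.arange(-.3,1,.005) for R in (.196,.198,.2,.202,.204)))
  File "h.py", line 28, in <genexpr>
    best=max(((sc(POST-R*np.array([np.cos(f),np.sin(f)])),f,R) for f in np.arange(-.3,1,.005) for R in (.196,.198,.2,.202,.204)))
               ~~^^^^^^^^^^^^^^^^^^^^^^^^^^^^^^^^^^^^^^^^
  File "h.py", line 25, in sc
    uv=proj("top",circle(p,r,z)).astype(np.float32)
       ~~~~^^^^^^^^^^^^^^^^^^^^^
  File "h.py", line 5, in proj
    c=vision.calibration(n); P=np.atleast_2d(P)
ValueError: time passes only in moves, steps and waits
```

```bash
sed -i 's/c=vision.calibration(n)/c=CAL(n)/' h.py; sed -i '3a import functools\nCAL=functools.lru_cache(None)(lambda n: vision.calibration(n))' h.py; sed -i 's/DISH=.*/DISH=np.array([.430,-.170])/' h.py
python3 - <<'E'
from h import *
print(robot.current_time_s(),lens_top())
fingers.gripper_to(0.0)
P,o=pose(.11,.12,.05,.25); print(P,o)
robot.move_to(P,o)
print(robot.current_tool_pos(),robot.current_time_s(),robot.current_contact_force())
cv2.imwrite("pics/w1.png",vision.grab_frame("wrist")[:,:,::-1])
E
```

```text
1.1 (array([ 0.40507946, -0.09404221]), np.float64(0.10500000000000037), 0.196, np.float32(269.97278))
[np.float64(0.4752363532033376), np.float64(-0.036975591202626126), 0.25] [180, 0, 6.302535746439055]
[ 0.47526276 -0.03835559  0.2499077 ] 3.9667 [-0.49442435 -0.50485763 -0.20495822]
```

View pics/w1.png

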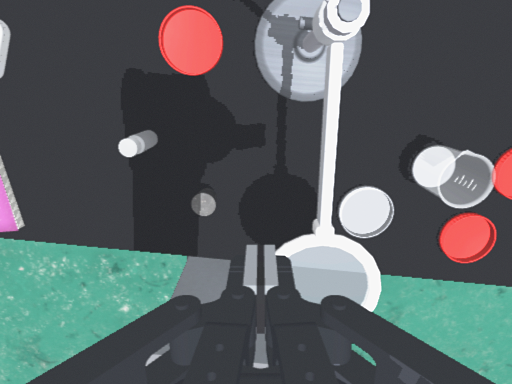

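The wrist view shows the shut fingertips left of the arm bar, with clear space. The hub is at (350, 10) and the dish at (366, 211). I'll descend, touch the bar, and push most of the way.

```bash
python3 - <<'E'
from h import *
from scipy.spatial.transform import Rotation as Ro
c=vision.calibration("wrist"); pos=robot.current_tool_pos(); R=Ro.from_euler("xyz",robot.current_eef_rot(),degrees=True).as_matrix()
def bw(uv,z):
    d=np.linalg.inv(c["mtx"])@np.array([*uv,1.]); d=np.array([d[0],-d[1],-d[2]])
    T=c["T_tool_cam"]; o=pos+R@T[:3,3]; w=R@T[:3,:3]@d; return o+w*(z-o[2])/w[2]
print("hub",bw((350,10),.176),"dish",bw((366,211),.012))
P,o=pose(.106,.12,.05,.25)
P[2]=.148; robot.line_to(P,o,velocity=.2)
f0=np.array(robot.current_contact_force()); print(f0)
P,o=pose(.106,.12,.012,.148)
print(robot.line_to(P,velocity=.03,f_stop=1.5)); p=np.array(robot.current_tool_pos())
print(p,np.array(robot.current_contact_force())-f0)
v=p[:2]-POST; t=np.array([np.sin(.106),-np.cos(.106)]); print("off",-v@t, robot.current_time_s(), lens_top())
E
```

```text
hub [ 0.60028558 -0.07307985  0.176     ] dish [ 0.43120474 -0.16934415  0.012     ]
[ 0.63510096 -0.0823111   1.131903  ]
True
[ 0.47851671 -0.0711087   0.14741961] [-0.53168773 -1.08104165 -1.33103144]
off 0.015231005845812062 5.7417 (array([ 0.40354486, -0.0981856 ]), np.float64(0.1250000000000004), 0.198, np.float32(42.146927))
```

```bash
cat >> h.py <<'E'
def arc(phis,off,r=.12,z=.148,v=.06):
    for f in phis:
        P,o=pose(f,r,off,z); robot.line_to(P,o,velocity=v)
E
python3 - <<'E'
from h import *
OFF=.0165
arc(np.linspace(.11,.44,6),OFF)
print(robot.current_tool_pos(),robot.current_contact_force(),robot.current_time_s())
robot.pause(.2)
arc([.44],.04,v=.08)
print(lens_top(save="t2"),robot.current_time_s())
cv2.imwrite("pics/w2.png",vision.grab_frame("wrist")[:,:,::-1])
E
```

```text
[ 0.48445312 -0.1097837   0.14799563] [-0.16303196 -0.00841705  0.3648247 ] 7.4583
(array([ 0.42351237, -0.15875324]), np.float64(0.4500000000000007), 0.196, np.float32(126.92587)) 8.15
```

View pics/t2.png

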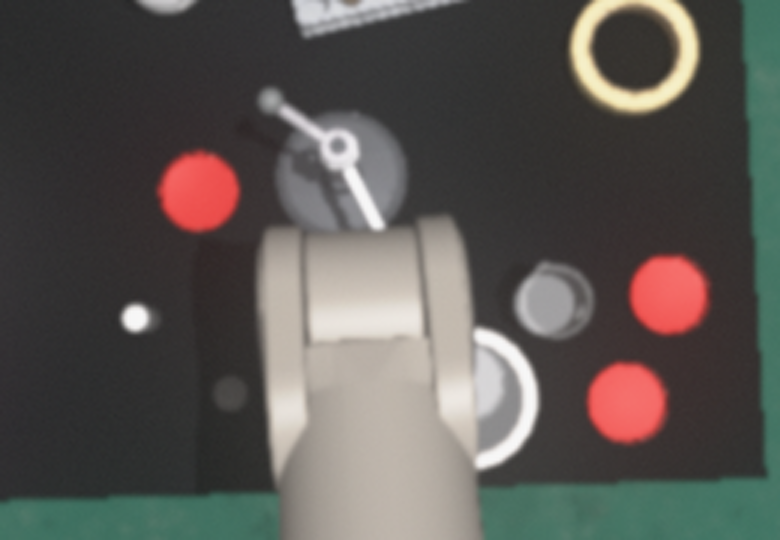

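View pics/w2.png

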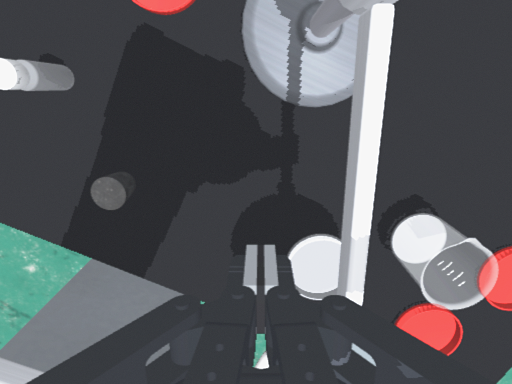

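The lens is at about 0.45 rad and the target is 0.516, so a short further push is needed.

```bash
python3 - <<'E'
from h import *
OFF=.0165
arc([.44],.022,v=.08)
arc([.44],OFF,v=.03)
arc([.475,.506],OFF,v=.03)
robot.pause(.2)
arc([.506],.05,v=.1)
P,o=pose(.506,.12,.05,.25); robot.line_to(P,velocity=.25)
# hover clear of top view: towards lever start side
robot.move_to([.60,.06,.27],[180,0,0])
print(lens_top(save="t3"),robot.current_time_s())
im=vision.grab_frame("scene"); cv2.imwrite("pics/s3.png",cv2.resize(im[120:320,120:420,::-1],None,fx=2.6,fy=2.6,interpolation=cv2.INTER_CUBIC))
cv2.imwrite("pics/w3.png",vision.grab_frame("wrist")[:,:,::-1])
E
```

```text
(array([ 0.4284658 , -0.16832626]), np.float64(0.5050000000000008), 0.196, np.float32(260.10995)) 11.6083
```

View pics/t3.png

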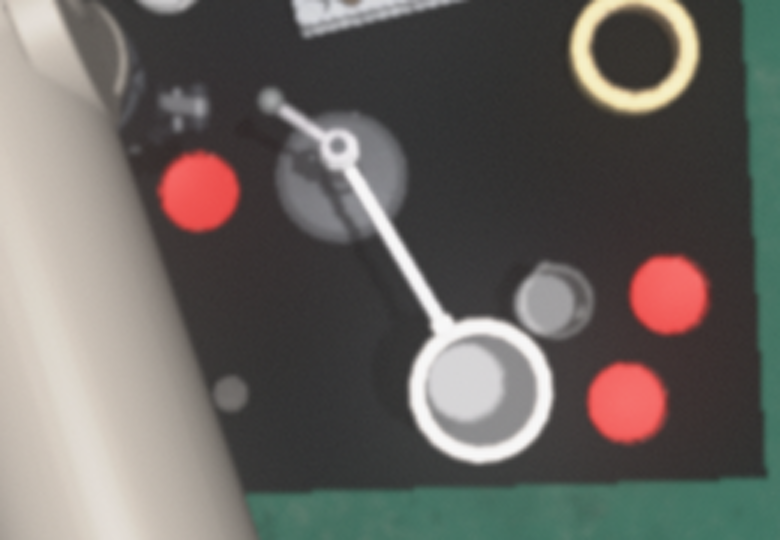

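View pics/w3.png

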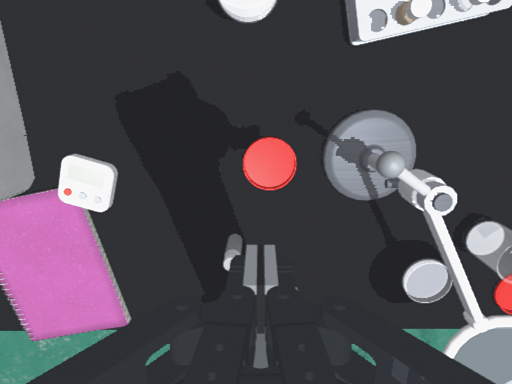

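View pics/s3.png

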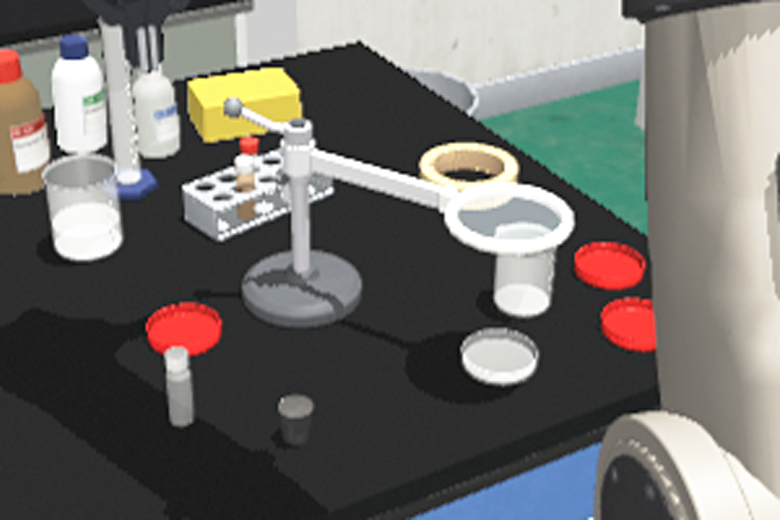

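Step 1 looks met: the lens is at (0.4285, -0.168) and the dish at (0.430, -0.170). In the top view the dish looks off to the side only because of parallax. Next is the lever, after a reachability check and a cross-check with the scene camera.

```bash
cat >> h.py <<'E'
B0=.951
def lpose(b,off,z=.189,r=.055):
    e=np.array([np.cos(b),np.sin(b)]); t=np.array([np.sin(b),-np.cos(b)])
    p=POST+r*e-off*t; return [float(p[0]),float(p[1]),z],[180,0,float(np.degrees(b))]
E
python3 - <<'E'
from h import *
print(back("scene",(316.2,204.6),.147),back("scene",(311.9,256.9),.006))
print(np.round(robot.current_joint_positions(),1))
for b,off in((B0,.045),(B0,.02),(.5,.02),(0,.02),(-.4,.02),(-.7,.02)):
    q=robot.inverse_kinematics(*lpose(b,off)); print(b,lpose(b,off)[0],None if q is None else np.round(q,1))
E
```

```text
[ 0.41331508 -0.16313542  0.147     ] [ 0.42576383 -0.17082395  0.006     ]
[  15.8   27.6  -35.9   74.4   16.    83.1 -109.1]
0.951 [0.5953179609305851, -0.0025910547945291115, 0.189] [ 28.2  32.1 -45.4  83.2  23.2  74.3 -54.6]
0.951 [0.6156678804574394, -0.01711278937585768, 0.189] [ 27.9  34.4 -44.8  79.6  24.2  75.8 -53.2]
0.5 [0.6386785301318864, -0.029579944138961374, 0.189] [ 24.4  35.5 -38.8  75.4  22.   76.5 -75.6]
0 [0.655, -0.05349999999999999, 0.189] [ 22.2  36.2 -32.7  72.1  19.1  77.  -99.6]
-0.4 [0.6584467215163317, -0.07649678894691808, 0.189] [  21.3   36.   -27.9   71.1   16.4   76.8 -118.7]
-0.7 [0.6549506740454006, -0.09363512905238325, 0.189] [  21.    35.2  -24.5   71.4   14.2   76.3 -133. ]
```

```bash
python3 - <<'E'
from h import *
P,o=lpose(B0,.05,.27); robot.move_to(P,o)
P,o=lpose(B0,.05); robot.line_to(P,velocity=.2)
P,o=lpose(B0,.02); robot.line_to(P,velocity=.06)
print(robot.current_tool_pos(),robot.current_contact_force())
for b in np.linspace(B0,-.5,12)[1:]:
    robot.line_to(*lpose(b,.02),velocity=.05)
print(robot.current_tool_pos(),robot.current_contact_force(),robot.current_time_s())
print(lens_top(save="t4"))
cv2.imwrite("pics/w4.png",vision.grab_frame("wrist")[:,:,::-1])
E
```

```text
[ 0.6158097  -0.01742489  0.18876653] [-0.13911206  0.1009649  -0.08643097]
[ 0.65877687 -0.07914792  0.18919895] [ 2.75527615  3.50832899 -0.7060106 ] 17.2417
(array([ 0.42671545, -0.16929387]), np.float64(0.5050000000000008), 0.198, np.float32(113.884705))
```

View pics/w4.png

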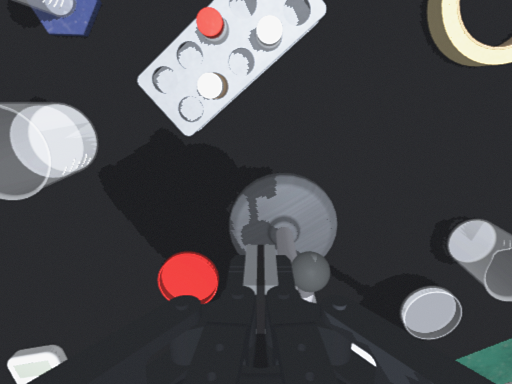

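View pics/t4.png

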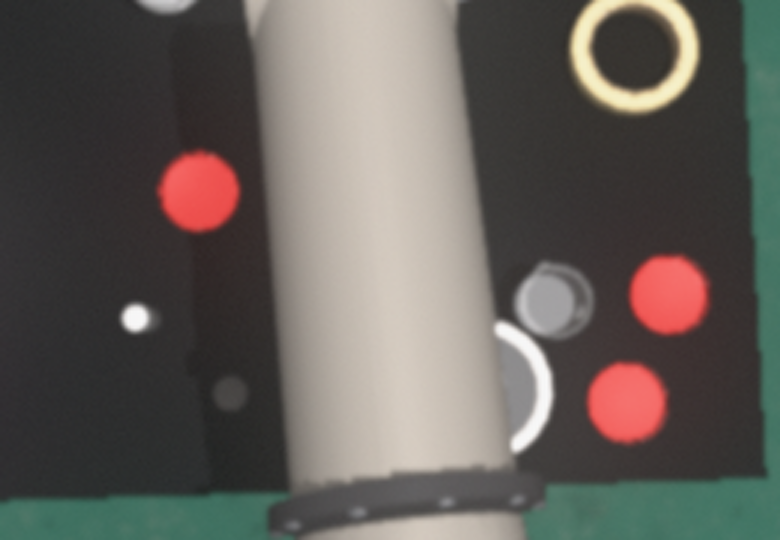

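The ball at (311, 270) rests against the finger and the lens hasn't moved. I'll carry on to the stop under force watch.

```bash
python3 - <<'E'
from h import *
f0=np.array(robot.current_contact_force())
for b in np.arange(-.54,-.76,-.03):
    s=robot.line_to(*lpose(b,.02),velocity=.03,f_stop=10)
    f=np.array(robot.current_contact_force()); print(round(b,2),s,np.round(f,1))
    if s or np.linalg.norm(f)>14: break
robot.pause(.3)
print(robot.current_tool_pos(),robot.current_time_s())
# retreat: back off opposite to motion then up
p=np.array(robot.current_tool_pos()); t=np.array([np.sin(b),-np.cos(b)])
robot.line_to([*(p[:2]-.02*t),p[2]],velocity=.08)
p=np.array(robot.current_tool_pos()); robot.line_to([p[0],p[1],.29],velocity=.2)
robot.move_to([.56,.16,.32],[180,0,0])
print(lens_top(save="t5"),robot.current_time_s(),robot.current_contact_force())
im=vision.grab_frame("scene"); cv2.imwrite("pics/s5.png",cv2.resize(im[120:320,120:420,::-1],None,fx=2.6,fy=2.6,interpolation=cv2.INTER_CUBIC))
E
```

```text
-0.54 False [ 4.   7.2 -1.9]
-0.57 False [ 5.   7.7 -1.4]
-0.6 False [ 6.8  9.5 -2.7]
-0.63 False [ 7.5 11.4 -4. ]
[ 0.66003917 -0.08023295  0.18956739] 18.6417
(array([ 0.4284658 , -0.16832626]), np.float64(0.5050000000000008), 0.196, np.float32(248.60327)) 20.8583 [ 0.25349568 -0.72211259 -0.87352318]
```

View pics/t5.png

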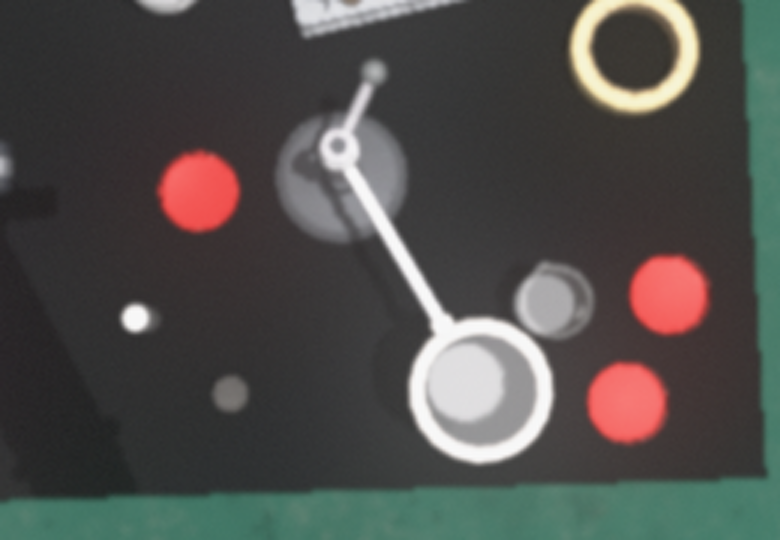

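View pics/s5.png

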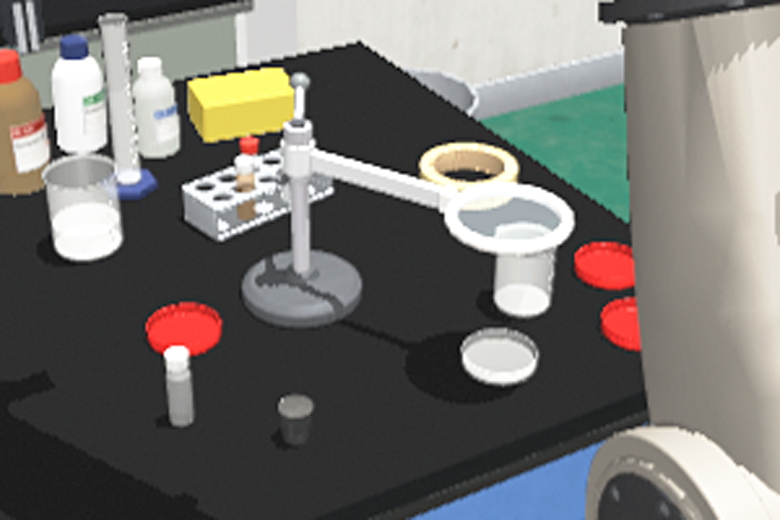

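```bash
python3 - <<'E'
from h import *
print([(np.round(d["rect"],1).tolist(),round(d["p"],2)) for d in recognise("lever_ball","top")])
for h0 in ((338.5,147),):
    h=back("top",(140+h0[0]/3,110+h0[1]/3),.177)
    for b in ((270,100.5),(374,72)):
        p=back("top",(140+b[0]/3,110+b[1]/3),.186); d=p-h; print(h,p,np.hypot(d[0],d[1]),np.arctan2(d[1],d[0]))
# project expected ball for angles, in crop px
for b in (.951,-.4,-.5,-.619):
    P=[POST[0]+.055*np.cos(b),POST[1]+.055*np.sin(b),.186]; print(b,(proj("top",P)[0]-[140,110])*3)
E
```

```text
[([256.1, 146.8, 18.6, 36.9], 0.55), ([218.9, 241.5, 8.2, 11.4], 0.47)]
[ 0.60086414 -0.0735233   0.177     ] [ 0.63339033 -0.02701286  0.186     ] 0.05675538733913396 0.9605196612494243
[ 0.60086414 -0.0735233   0.177     ] [ 0.65129332 -0.09980025  0.186     ] 0.05686457740170763 -0.4803583640338572
0.951 [272.52379025 102.48146244]
-0.4 [367.01024167  73.10569092]
-0.5 [374.23007268  76.29228167]
-0.619 [382.35359306  80.98970664]
```

The lever has turned about 1.44 rad, which is borderline. It stalled at around 14 N, well above the roughly 2 N needed to turn it, so it may be at its stop. I'll push again harder and check whether it moves.

```bash
python3 - <<'E'
from h import *
b0=-.48
P,o=lpose(b0,.045,.28); robot.move_to(P,o)
P,o=lpose(b0,.045); robot.line_to(P,velocity=.25)
P,o=lpose(b0,.024); robot.line_to(P,velocity=.08)
e=np.array([np.cos(b0),np.sin(b0)])
for b in np.arange(-.5,-1.0,-.04):
    P,o=lpose(b,.02); s=robot.line_to(P,lpose(max(b,-.65),.02)[1],velocity=.05)
    f=np.array(robot.current_contact_force()); p=np.array(robot.current_tool_pos()); print(round(b,2),np.round(f,1),np.round(p,4))
    if np.linalg.norm(f)>26: break
robot.pause(.3); print(robot.current_tool_pos())
cv2.imwrite("pics/w6.png",vision.grab_frame("wrist")[:,:,::-1])
b=-.5;p=np.array(robot.current_tool_pos()); t=np.array([np.sin(b),-np.cos(b)])
robot.line_to([*(p[:2]-.03*t),p[2]],velocity=.1)
p=np.array(robot.current_tool_pos()); robot.line_to([p[0],p[1],.29],velocity=.25)
robot.move_to([.52,.0,.36],[180,0,0])
print(robot.current_tool_pos(),robot.current_eef_rot(),robot.current_time_s())
cv2.imwrite("pics/w7.png",vision.grab_frame("wrist")[:,:,::-1])
E
```

```text
-0.5 [ 2.   3.7 -0.3] [ 0.6595 -0.0794  0.1898]
-0.54 [ 4.9  6.2 -0.8] [ 0.6598 -0.0799  0.1899]
-0.58 [ 6.9  7.  -0.9] [ 0.6602 -0.0802  0.19  ]
-0.62 [ 8.2  9.9 -1.9] [ 0.6606 -0.0806  0.1901]
-0.66 [10.4 12.5 -2.9] [ 0.6608 -0.081   0.1902]
-0.7 [11.  14.  -2.6] [ 0.6607 -0.0811  0.1903]
-0.74 [13.  16.  -4.4] [ 0.6606 -0.0813  0.1904]
-0.78 [13.7 17.5 -4.6] [ 0.6604 -0.0814  0.1905]
-0.82 [16.5 19.7 -5.8] [ 0.6603 -0.0815  0.1906]
[ 0.66032542 -0.08157756  0.19059039]
[ 0.52014394 -0.00152509  0.35866485] [ 1.79938081e+02  8.95643688e-02 -1.80213815e-01] 27.4
```

View pics/w6.png

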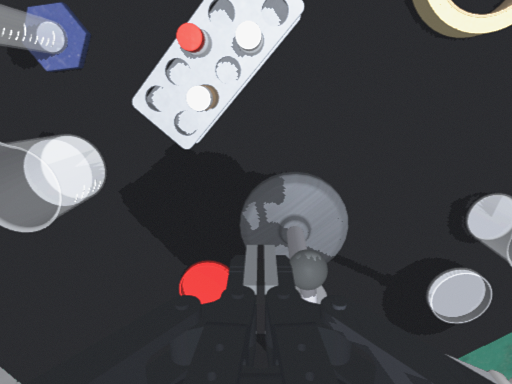

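View pics/w7.png

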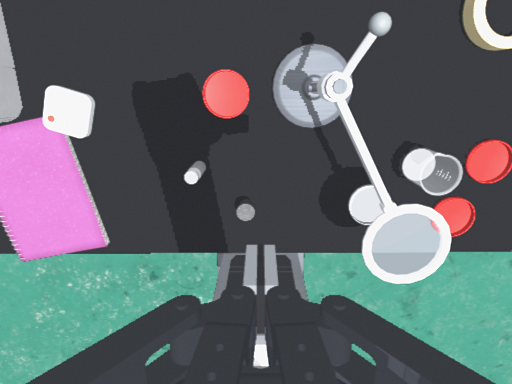

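```bash
cat >> h.py <<'E'
from scipy.spatial.transform import Rotation as Ro
def bw(uv,z,pos,rpy):
    c=CAL("wrist"); R=Ro.from_euler("xyz",rpy,degrees=True).as_matrix()
    d=np.linalg.inv(c["mtx"])@np.array([*uv,1.]); d=np.array([d[0],-d[1],-d[2]])
    T=c["T_tool_cam"]; o=np.array(pos)+R@T[:3,3]; w=R@T[:3,:3]@d; return o+w*(z-o[2])/w[2]
E
python3 - <<'E'
from h import *
im=cv2.imread("pics/w7.png"); cv2.imwrite("pics/w7c.png",cv2.resize(im[0:290,260:480],None,fx=2.7,fy=2,interpolation=cv2.INTER_CUBIC))
cv2.imwrite("pics/w7d.png",cv2.resize(im[0:120,300:420],None,fx=5,fy=5,interpolation=cv2.INTER_CUBIC))
pos,rpy=robot.current_tool_pos(),robot.current_eef_rot()
h=bw((339,86.5),.177,pos,rpy); b=bw((380,23),.186,pos,rpy); l=bw((406.5,243),.147,pos,rpy); d=bw((368.5,204.5),.008,pos,rpy)
print(h,b,np.arctan2(*(b-h)[1::-1]),np.hypot(*(b-h)[:2])); print("lens",l,"dish",d)
e=lens_top(save="t7"); print(e)
w=cv2.imread("pics/w3.png"); cv2.imwrite("pics/w3d.png",cv2.resize(w[130:250,360:480],None,fx=5,fy=5,interpolation=cv2.INTER_CUBIC))
E
```

```text
[ 0.6020171  -0.07179807  0.177     ] [ 0.65101911 -0.09964385  0.186     ] -0.5167526702085786 0.056361190451103146
lens [ 0.43257727 -0.16808545  0.147     ] dish [ 0.42929785 -0.16897396  0.008     ]
(array([ 0.4284658 , -0.16832626]), np.float64(0.5050000000000008), 0.196, np.float32(261.0131))
```

View pics/w7d.png

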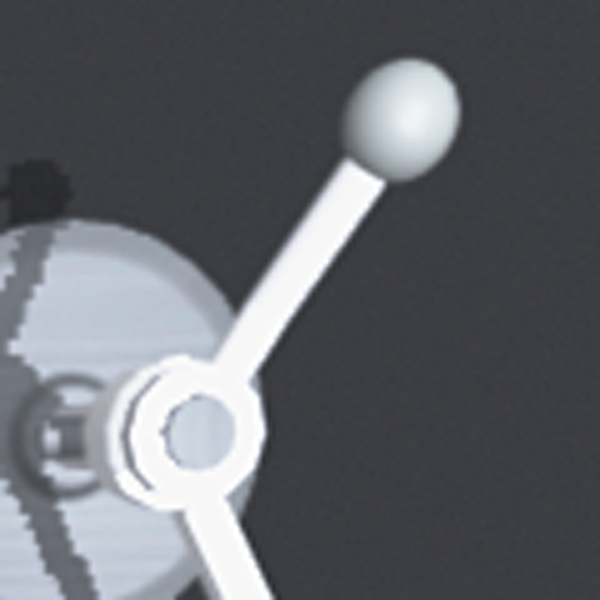

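View pics/w3d.png

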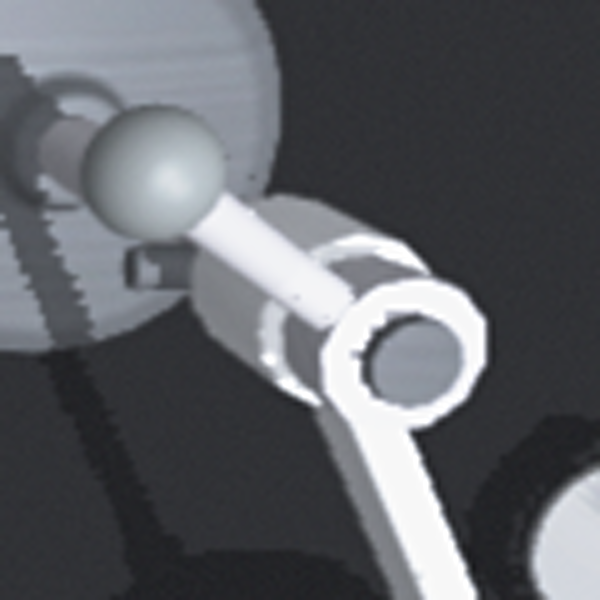

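View pics/t7.png

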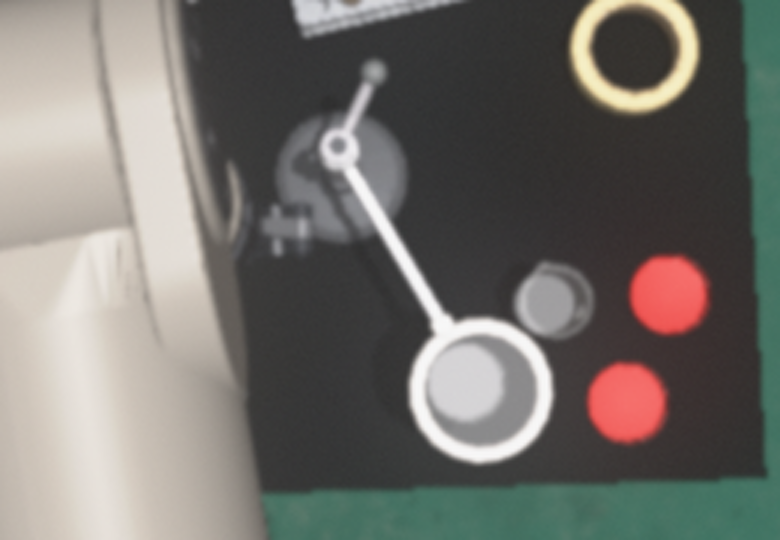

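Both pushes, the second up to 26 N, stalled at the same lever angle of about -0.50. For an independent check I'll push once more with the tool turned 90°, logging the moment to confirm the contact is at the ball.

```bash
python3 - <<'E'
from h import *
b0=-.5
def lp(b,off,z=.192,r=.055):
    P,o=lpose(b,off,z,r); o[2]=float(np.degrees(b0))+90; return P,o
P,o=lp(b0,.045,.28); robot.move_to(P,o)
robot.line_to(lp(b0,.045)[0],velocity=.25)
m0=np.array(robot.current_torque())
t=np.array([np.sin(b0),-np.cos(b0)])
for off in (.024,.020,.016,.012,.008,.004,.0):
    robot.line_to(lp(b0-.05,off)[0],velocity=.06)
    f=np.array(robot.current_contact_force()); p=np.array(robot.current_tool_pos()); v=p[:2]-POST
    print(off,np.round(f,1),np.round(np.array(robot.current_torque())-m0,2),np.round(p,4),"off_act",round(float(-v@t),4))
    if np.linalg.norm(f)>24: break
cv2.imwrite("pics/w8.png",vision.grab_frame("wrist")[:,:,::-1])
p=np.array(robot.current_tool_pos())
robot.line_to([*(p[:2]-.03*t),p[2]],velocity=.1)
p=np.array(robot.current_tool_pos()); robot.line_to([p[0],p[1],.29],velocity=.25)
robot.move_to([.52,.0,.36],[180,0,0])
pos,rpy=robot.current_tool_pos(),robot.current_eef_rot()
print(pos,rpy,robot.current_time_s())
cv2.imwrite("pics/w9.png",vision.grab_frame("wrist")[:,:,::-1])
print(lens_top(save="t9"))
a=cv2.imread("pics/w7.png");c=cv2.imread("pics/w9.png")
cv2.imwrite("pics/w9d.png",cv2.resize(np.hstack([a[0:120,300:420],c[0:120,300:420]]),None,fx=3.3,fy=3.3,interpolation=cv2.INTER_CUBIC))
E
```

```text
0.024 [0.9 0.6 1.3] [ 0.18 -0.15  0.08] [ 0.6597 -0.0822  0.1927] off_act 0.021
0.02 [4.6 3.5 0.2] [ 0.82 -0.9   0.05] [ 0.6591 -0.0824  0.1925] off_act 0.0206
0.016 [ 9.2  7.  -3. ] [ 1.57 -1.73  0.05] [ 0.6589 -0.0826  0.1928] off_act 0.0202
0.012 [12.6 11.  -4.3] [ 2.27 -2.54  0.1 ] [ 0.6586 -0.0829  0.193 ] off_act 0.0199
0.008 [16.7 14.  -6.5] [ 3.04 -3.4   0.14] [ 0.6583 -0.0831  0.1933] off_act 0.0195
0.004 [20.2 17.2 -9. ] [ 3.68 -4.2   0.1 ] [ 0.658  -0.0833  0.1935] off_act 0.0192
[ 0.51995775 -0.00090896  0.35882078] [ 1.79977221e+02  1.05538458e-01 -8.71225989e-03] 33.0
(array([ 0.4284658 , -0.16832626]), np.float64(0.5050000000000008), 0.196, np.float32(261.00873))
```

View pics/w9d.png

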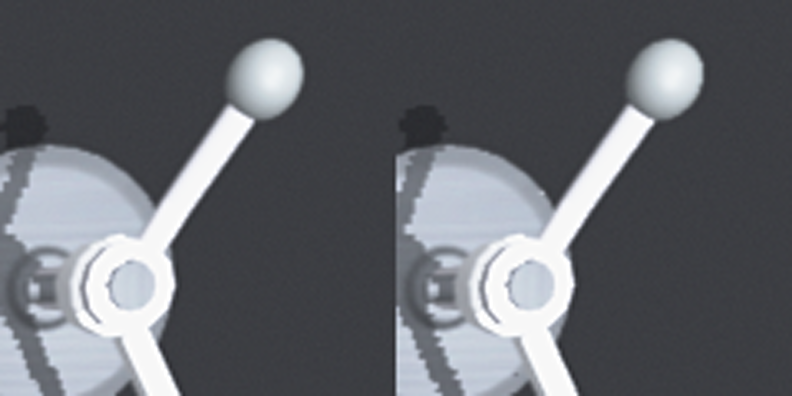

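View pics/w8.png

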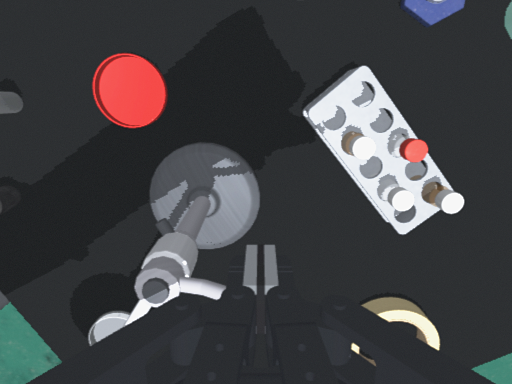

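The lever stalls at the same angle with a different tool orientation, and the before and after pictures match, so it is at its stop. The lens hasn't moved and the robot is clear of everything, so I'm handing in.

```bash
python3 - <<'E'
from h import *
print(robot.current_contact_force()); workorder.close_job(); print(robot.current_time_s())
E
```

```text
[-1.21429345 -0.84149423  0.56806552]
the job is handed in; nothing more can be done
the job is handed in; nothing more can be done
```

I pushed the arm round with the shut fingertips until the lens was over the petri dish. I then turned the clamp lever clockwise to its stop, backed the robot clear and handed the job in about 33 s into the run. The hand-in gave no verdict.

**Lens over dish:** The final top-camera fit puts the lens at (0.4285, -0.168) and the dish at (0.430, -0.170). A separate wrist-camera check put them 3–4 mm apart. The limit is 14 mm, and the lens fit did not change during the lever pushes. The scene camera gave a larger gap of about 15 mm, but it reads points at lens height about 10 mm off in x, so I set it aside.

**Clamp lever:** By camera it turned about 1.45–1.47 rad from where it started, not 1.57. That is right at the 1.45 limit, so this is the less certain of the two results.
- **Evidence for the stop:** Three pushes with two tool orientations stalled at the same angle, with the last two reaching 26–28 N where about 2 N turns it. It probably didn't start exactly at 0, or my starting angle was slightly off.

**Dish, beaker, stopper and vial:** I never contacted any of them. The dish and beaker show no shift in the last top view. The stopper and vial were hidden there, but had not moved in the views after the first lever push.

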